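Hang up the measuring cup and hold the baking plate over the waffle iron

ROBOT

A 6-joint arm with a two-finger parallel gripper is mounted at the origin on the work surface. World frame = base frame: x ahead of the robot, y to its left, z up, the work surface at z = 0. Lengths are in m, angles in rad, forces in N, time in s.
With the tool pointing down it reaches from about 0.325 to 0.775 m from the base axis. Payload 5.5 kg.
Tool frame: the origin (TCP) lies on the centre line of the jaws, within the pads' length; the fingertips stand 17 mm ahead of it and the grasp point (between the pads) lies 2 mm behind it; z points along the fingers, y is the line along which they close (so a half turn about z gives the same grasp; the last joint's range is limited). The gripper opens to 88 mm and grips with 3 to 60 N. Pads are 20 mm wide; open, the fingers measure 115 mm over their backs; the gripper's body (75 mm by 178 mm) begins 61 mm behind the grasp point.
Start: joints at [1.045, 0.091, 1.231, -0, 1.82, -0.057], TCP at [0.271, 0.535, 0.219] pointing down, gripper open.
Joint ranges: [-2.87, 2.87], [-0.86, 2.18], [0.17, 2.46], [-1.51, 4.65], [0.06, 2.69], [-2.65, 2.65]. Speed limits (rad/s): [2.57, 2.57, 3.01, 3.14, 3.14, 3.14].

INTERFACE

Orientations are given as a rotation vector (axis times angle).
In Python, from cell import ctrl, imaging, workorder gives the robot as it stands.
- The arm moves only by the shell command python3 -m handwheel 'ROWS'. ROWS is JSON, one flat list of numbers, 5 for each row, row after row: the finger opening in mm, from 0 to 87.8, then the shift along the tool's x, y, z normalised to -1 to 1, where 1 is 150 mm, then the turn about the tool's z normalised to -1 to 1, where 1 is 2 pi rad. A call has 1 to 8 rows; each row shifts and turns the commanded pose from where the row before left it, along the tool's axes as they then stand; what a row does not reach is not made up. A row lasts 1/12 s, in which the tool goes at most 41.7 mm and 7.16 degrees, less where a joint would pass 70% of its speed; a pose out of reach is approached as far as the arm can. A call with a number of a shift or a turn outside -1 to 1 is refused whole. A call with a gripper value outside its range is refused whole. The fingers move at their own pace and stop on an object; the grip force is fixed at half the most. Time passes only in rows, so rows that do not move let the fingers close. It gives the time, the measured TCP pose, the force, the opening and the grip force at its end, in the units of the state.
- ctrl.sense(): the state, without advancing time (a new reading comes with each control period).
- imaging.capture(name): name is "scene" or "top" or "wrist"; returns a dict with "frame" (384x512x3 uint8, red, green, blue), "intrinsics" (3x3 intrinsics, pixels), "R" (3x3) and "t" (3): a world point X has camera coordinates R X + t; the wrist camera has in their place "hand_eye" (4x4, takes a point from camera to tool coordinates, whose origin is the TCP and whose axes are the flange's). Camera axes: x right, y down, z forward; pixel columns grow to the right and rows downward; lengths in m; the calibration is good to about 2 mm. The wrist camera is an equidistant fisheye: a pixel r from the principal point sees the ray r / f radians off the axis. A picture is of the moment at which its call begins: read the wrist's pose just before it. There is no depth.
- workorder.job_done(): hands the job in; it is judged then, once.
The state is a dict: "time_s": time; "joint_pos": joint angles; "joint_velocities": joint speeds; "joint_torque": joint torques, N m; "tcp_pos": TCP position; "tool_rot": TCP orientation; "contact_force": force on the tool from outside, world axes, zero at the start; "wrist_torque": the same for the moment, N m; "opening": opening from 0.0 (shut) to 1.0 (fully open); "finger_force": force on a finger pad.
Only numpy, scipy, OpenCV 4.12 (cv2) and the standard library are available. Lean on these libraries where they do the work, as an engineer would, in place of code of your own. Each camera call takes 0.05 s, during which the arm holds its last target. There are 200 camera calls.

TASK

Someone left the measuring cup in the empty seat of the waffle iron: hang it by its handle on the hook of the stand and let go of it. Then pick up the baking plate by its red grip, carry it over the jar, tin and paper cup without disturbing them, and finish while still holding it: keep it still, level and lined up with the seat (long side to long side, centred), hovering about 2 cm above the iron's rim and never touching the iron, so that I can check the fit.

Things in the scene. Friction and masses are not known exactly. Their poses are not given: they have to be found in the camera images.
- cup_mid (a point): Steel measuring cup, open cylinder, outer diameter 58 mm, 80 mm tall, about 150 g, standing in the iron's seat. This point: on its axis, half-way up. z up to the mouth; y towards its blue handle, a loop of 8 mm bar in the y-z plane reaching 75 mm from the axis. Let go on a hook, it swings in the plane of its handle until it hangs tilted below.
- cup_loop (a point): Centre of the opening of the cup's handle, 48 mm from the cup's axis along y, 2 mm above cup_mid. Opening free from here: 19 mm to the cup's wall and to the outer upright, 24 mm up to the underside of the top bar, 24 mm down to the lower bar. Axes as cup_mid; the hook must pass through along the cup's x.
- hook_mid (a point): Middle of the hook's level arm, a dark 8 mm round bar 180 mm above the table on a fixed stand, free below. The arm points along this point's -x (towards the robot): 55 mm along -x it bends up, ending 67 mm away with its top 14 mm above the arm's centre line; 65 mm along +x is the post, 14 mm thick, 20 mm taller than the arm, on a round 100 mm base. z up. Place and yaw vary.
- seat (a point): Centre of the seat, an empty recess in the waffle iron's lower half, at the level of its rim's flat top (70 mm above the table). Recess 120 mm in x, 160 mm in y, floor 15 mm below the rim top. Lower half 180 by 230 mm outside; the upper half lies opened flat on the +x side, up to 55 mm high, to 345 mm from here. z up. Fixed; place and yaw vary.
- plate_grip (a point): Red upright grip of the baking plate, a flat block 14 mm thick (along its x), 70 mm long (along its y) and 55 mm tall above the plate's top, to be pinched from above across its thickness. This point is on the grip's centre, 20 mm below its top and 45 mm above the plate's underside. Axes are those of the plate, z up. The plate weighs about 0.45 kg.
- plate_under (a point): Centre of the underside of the dark grey metal baking plate, 110 mm along x, 150 mm along y, 10 mm thick (with 3 mm ribs on top), straight below the grip. It lies at the start on a wire rack 20 mm above the table. Axes are those of the plate. It fits the seat either way round, its long side (y) along the seat's long side (y).
- oil_jar: Amber glass jar with red lid, 56 mm diameter, 120 mm tall, bystander; origin at the centre of its underside.
- sugar_tin: Blue sugar tin, 56 mm diameter, 130 mm tall, bystander; origin at the centre of its underside.
- paper_cup: Empty paper cup, rim 60 mm in diameter, 90 mm tall, bystander; origin at the centre of its underside.
Things that resemble listed ones, but are neither listed nor needed, are in the scene too. What is shaped like the part that bears plate_grip but green or pink is not meant.

How it is judged:
On the way:
1. the cup hangs by its handle on the hook, let go (contact force between cup and stand above 0.2 N and contact force between cup and the fingers below 0.05 N and distance between cup_loop and hook_mid below 0.075 m and x of cup_loop in the frame of hook_mid between -0.058 and 0.06 m and y of cup_loop in the frame of hook_mid between -0.03 and 0.03 m and z of cup_loop in the frame of hook_mid between -0.04 and 0 m and contact force between cup and iron below 0.05 N), for 0.3 s.
At the end, for the whole second after the job is handed in: Cup hangs by its handle on the hook, let go. Plate held by the fingers, still, underside 5-35 mm above the rim top, centred within 12 mm, long sides parallel within 8 deg, level within 5.7 deg, not touching the iron. Jar, tin and paper cup upright, within 20 mm of their start (all of step 1 and z of plate_under in the frame of seat between 0.005 and 0.035 m and horizontal distance between plate_under and seat below 0.012 m and angle between the y axis of plate_under and the y axis of seat, either way round below 0.14 rad and angle between plate_under's own z axis and vertical below 0.1 rad and contact force between plate and iron below 0.05 N and contact force between plate and the fingers above 1 N and linear speed of plate below 0.03 m/s and not (distance of oil_jar from where it was at the start of the episode above 0.02 m or angle between oil_jar's own z axis and vertical above 0.3 rad) and not (distance of sugar_tin from where it was at the start of the episode above 0.02 m or angle between sugar_tin's own z axis and vertical above 0.3 rad) and not (distance of paper_cup from where it was at the start of the episode above 0.02 m or angle between paper_cup's own z axis and vertical above 0.3 rad)); the arm keeps its last pose, push and grip.
It fails at once if the amber jar is knocked over or shifted by more than 20 mm (distance of oil_jar from where it was at the start of the episode above 0.02 m or angle between oil_jar's own z axis and vertical above 0.3 rad).
It fails at once if the blue tin is knocked over or shifted by more than 20 mm (distance of sugar_tin from where it was at the start of the episode above 0.02 m or angle between sugar_tin's own z axis and vertical above 0.3 rad).
It fails at once if the paper cup is knocked over or shifted by more than 20 mm (distance of paper_cup from where it was at the start of the episode above 0.02 m or angle between paper_cup's own z axis and vertical above 0.3 rad).
It fails at once if the baking plate touches the waffle iron (contact force between plate and iron above 0.5 N).
It also fails if it takes over 67 s, if anything falls off the work surface, if the arm or the gripper's body presses on something with over 40 N, if the wrist force passes 120 N, or if a joint passes its speed limit or range.

## Working session

There is one attempt and no reset: what is moved stays moved. The work goes in short steps, Python scripts to look and compute and a shell command to move; the robot and the scene stay as the last step left them, time stands still between calls to the robot, and variables do not carry over. Pictures are saved under pics/ and viewed, at most 10 in all, crops included, and the job is handed in when it is done.

```bash
mkdir -p pics; ls
python3 - <<'E'
from cell import ctrl, imaging
import cv2, pickle
print(ctrl.sense())
for n in ("scene","top"):
    c=imaging.capture(n); pickle.dump(c,open(f"pics/{n}.pkl","wb"))
    print(n,c["intrinsics"],c["R"],c["t"])
    cv2.imwrite(f"pics/{n}0.png",cv2.resize(c["frame"][:,:,::-1],(800,600),interpolation=cv2.INTER_CUBIC))
E
```

```text
pics
{'time_s': 0.0, 'joint_pos': array([ 1.04528164e+00,  9.18432422e-02,  1.23185312e+00, -2.43882065e-05,
        1.81981591e+00, -5.66762891e-02]), 'joint_velocities': array([-0.00243117,  0.001464  ,  0.00016786,  0.00142039, -0.00014081,
        0.00150459]), 'joint_torque': array([-4.02188025e-04, -4.46442533e+01, -4.06452656e+01,  7.00551225e-02,
        2.92096037e-02, -2.13416120e-04]), 'tcp_pos': array([0.27095371, 0.53499454, 0.21763475]), 'tool_rot': array([-7.29609321e-01, -3.05515093e+00,  2.89865771e-03]), 'contact_force': array([-0.3905899 , -0.73061524, -0.17296324]), 'wrist_torque': array([0.02622725, 0.0277385 , 0.03619292]), 'finger_force': 0.0, 'opening': 1.0027529927797973}
scene [[408.80295258   0.         253.70069286]
 [  0.         408.80295258 200.07712038]
 [  0.           0.           1.        ]] [[-0.15114744  0.9883912   0.01540396]
 [ 0.64301082  0.11014266 -0.75789556]
 [-0.75079394 -0.10464906 -0.65219402]] [ 0.1622648  -0.18585762  1.80118751]
top [[468.11966489   0.         251.59152502]
 [  0.         468.11966489 185.62598167]
 [  0.           0.           1.        ]] [[-0.01804016 -0.99965401 -0.01914208]
 [-0.99006602  0.02053065 -0.13909628]
 [ 0.13944115  0.01644261 -0.99009384]] [-0.09589256  0.44908497  1.62169943]
```

View pics/top0.png

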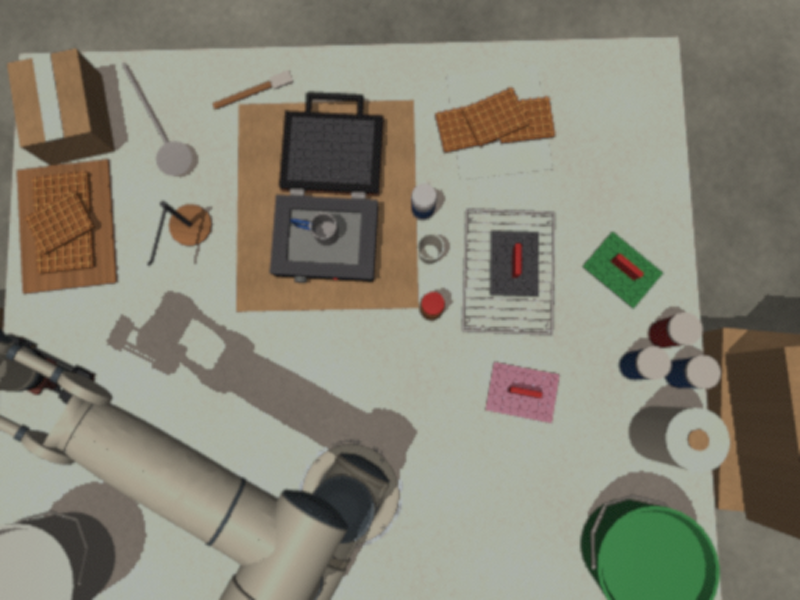

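View pics/scene0.png

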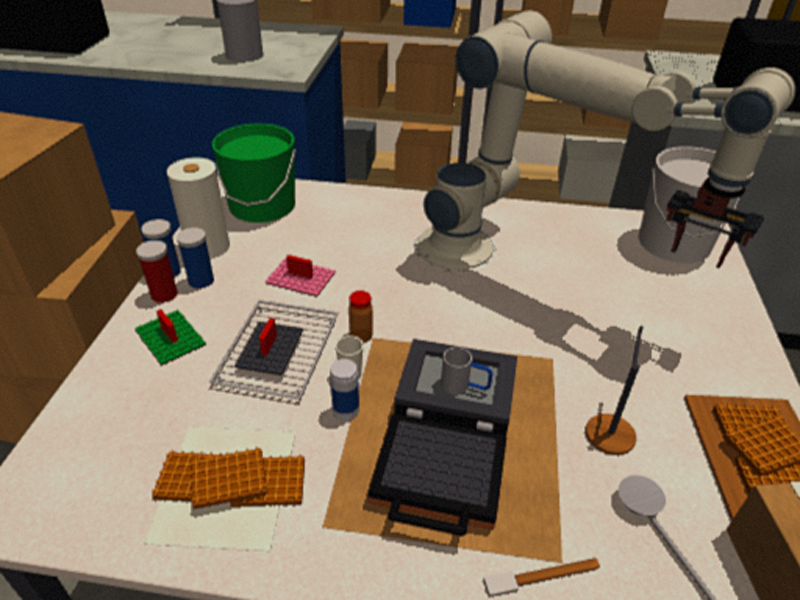

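The overview shows the cup in the seat at about (325,228) of the enlarged top view, its handle to the left (+y). The hook stand is at (190,225), the plate grip at (517,260), the jar at (432,305), the paper cup at (432,247) and the tin at (424,197). I'll crop in closer.

Run:
```python
import pickle,cv2,numpy as np
t=pickle.load(open("pics/top.pkl","rb"))["frame"];s=pickle.load(open("pics/scene.pkl","rb"))["frame"]
out=np.zeros((600,800,3),np.uint8)
a=cv2.resize(t[115:215,90:356],None,fx=3,fy=3,interpolation=cv2.INTER_CUBIC);out[:300,:798]=a
b=cv2.resize(s[200:300,230:425],None,fx=3,fy=3,interpolation=cv2.INTER_CUBIC);out[300:,:585]=b
cv2.imwrite("pics/c1.png",out[:,:,::-1])
```

```text
(no output)
```

View pics/c1.png

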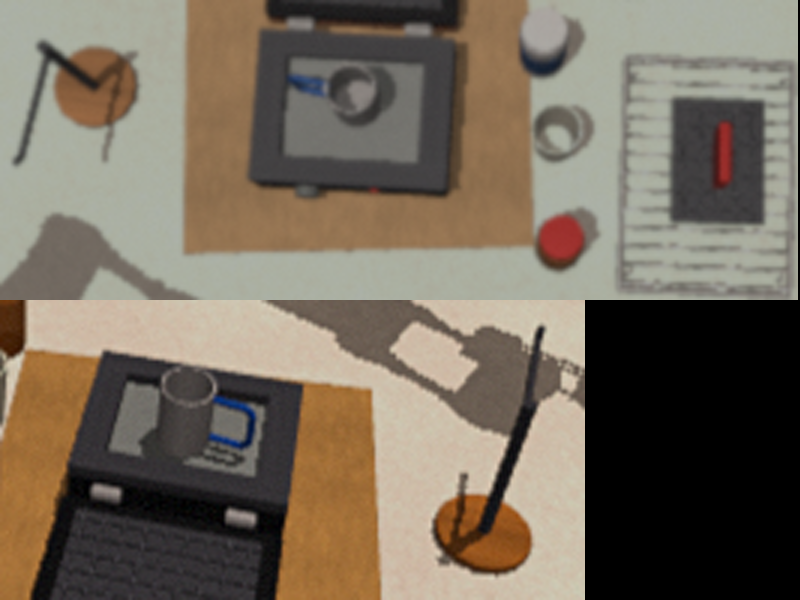

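Crop (scale 3, offset 90,115): recess corners are about (288,56), (425,65), (418,163) and (284,158). The cup mouth is at (355,90) with its handle end at (290,82). The hook tip is at (17,162) and the post top at (43,45). The plate corners are (672,98), (765,101), (764,222) and (671,221), and the grip top is at (723,155).

```bash
cat > h.py <<'E'
import numpy as np,pickle,cv2
from scipy.spatial.transform import Rotation as Rot
def ray(c,p,z):
    d=c["R"].T@np.linalg.inv(c["intrinsics"])@np.array([p[0],p[1],1.]); o=-c["R"].T@c["t"]
    return o+d*(z-o[2])/d[2]
def proj(c,X):
    q=c["R"]@X+c["t"]; q=c["intrinsics"]@q; return q[:2]/q[2]
def tool():
    from cell import ctrl
    s=ctrl.sense(); return s,Rot.from_rotvec(s["tool_rot"])
def wray(c,s,p,z):
    "wrist fisheye pixel -> world point at height z"
    K=c["intrinsics"]; a=np.array([(p[0]-K[0,2])/K[0,0],(p[1]-K[1,2])/K[1,1]]); th=np.linalg.norm(a)
    d=np.r_[a/th*np.sin(th),np.cos(th)]; H=c["hand_eye"]; R=Rot.from_rotvec(s["tool_rot"]).as_matrix()
    o=R@H[:3,3]+s["tcp_pos"]; d=R@H[:3,:3]@d
    return o+d*(z-o[2])/d[2]
E
python3 - <<'E'
from h import *
np.set_printoptions(precision=4,suppress=True)
c=pickle.load(open("pics/top.pkl","rb")); s=pickle.load(open("pics/scene.pkl","rb"))
T=lambda x,y,z: ray(c,(90+(x-1)/3,115+(y-1)/3),z)
S=lambda x,y,z: ray(s,(230+(x-1)/3,200+(y-301)/3),z)
for n,l in dict(recess=[(288,56),(425,65),(418,163),(284,158)],).items():
    P=np.array([T(*p,.07) for p in l]);print(n,P[:,:2].tolist(),P.mean(0))
    print("yaw long",[np.degrees(np.arctan2(*(a-b)[:2][[1,0]])) for a,b in ((P[0],P[1]),(P[3],P[2]))],"short",np.degrees(np.arctan2(*(P[0]-P[3])[:2][[1,0]])),np.degrees(np.arctan2(*(P[1]-P[2])[:2][[1,0]])))
P=np.array([T(*p,.03) for p in [(672,98),(765,101),(764,222),(671,221)]]);print("plate",P[:,:2].tolist(),P.mean(0))
print("grip",T(724,123,.085),T(722,187,.085))
print("tin",T(544,30,.13),"pc",T(561,130,.09),"jar",T(561,237,.12))
print("cup mouth",T(354,90,.135),"handle",T(291,82,.099),"scene mouth",S(189,386,.135),"scene handle outer top",S(248,403,.119))
print("hook tip",T(17,162,.187),"post",T(43,45,.2),"base",T(95,86,.01),S(483,533,.01), "scene tip",S(541,328,.187),"scene posttop",S(530,404,.2))
E
```

```text
recess [[0.6316208224481001, 0.12272501523679968], [0.617172124983883, -0.03750094004633568], [0.5013556688019031, -0.028016407150132747], [0.5105574019855154, 0.12717386627050392]] [0.5652 0.0461 0.07  ]
yaw long [np.float64(84.847175202974), np.float64(86.60672079147447)] short -2.1045641920468876 -4.681664225662706
plate [[0.5803447666310635, -0.3281724479153747], [0.5742557655010658, -0.438000181194783], [0.429663281086249, -0.43023438348521603], [0.43308509717581645, -0.3216320858209474]] [ 0.5043 -0.3795  0.03  ]
grip [ 0.5376 -0.3798  0.085 ] [ 0.4636 -0.3745  0.085 ]
tin [ 0.6394 -0.1755  0.13  ] pc [ 0.5325 -0.1932  0.09  ] jar [ 0.4058 -0.1889  0.12  ]
cup mouth [0.5741 0.0384 0.135 ] handle [0.5934 0.1146 0.099 ] scene mouth [0.5775 0.045  0.135 ] scene handle outer top [0.576  0.1078 0.119 ]
hook tip [0.4908 0.3964 0.187 ] post [0.6161 0.3671 0.2   ] base [0.6153 0.367  0.01  ] [0.6176 0.3682 0.01  ] scene tip [0.4842 0.3997 0.187 ] scene posttop [0.6142 0.369  0.2   ]
```

```bash
python3 -m handwheel '[87.8,0,0,-0.27,0, 87.8,0,0,-0.27,0, 87.8,-0.206,-0.126,0,0, 87.8,-0.206,-0.126,0,0, 87.8,-0.206,-0.126,0,0, 87.8,-0.206,-0.126,0,0, 87.8,-0.206,-0.126,0,0, 87.8,-0.206,-0.126,0,0]'
python3 -m handwheel '[87.8,-0.206,-0.126,0,0, 87.8,-0.206,-0.126,0,0, 87.8,-0.206,-0.126,0,0, 87.8,-0.206,-0.126,0,0, 87.8,-0.206,-0.126,0,0, 87.8,-0.206,-0.126,0,0, 87.8,-0.206,-0.126,0,0, 87.8,-0.206,-0.126,0,0]'
python3 -m handwheel '[87.8,-0.206,-0.126,0,0, 87.8,-0.206,-0.126,0,0, 87.8,0,0,0,0.0195, 87.8,0,0,0,0.0195, 87.8,0,0,0,0.0195, 87.8,0,0,0,0.0195, 87.8,0,0,0,0.0195, 87.8,0,0,0,0.0195]'
python3 -m handwheel '[87.8,0,0,0,0.0195, 87.8,0,0,0,0.0195, 87.8,0,0,0,0.0195, 87.8,0,0,0,0.0195, 87.8,0,0,0,0.0195, 87.8,0,0,0,0, 87.8,0,0,0,0]'
python3 - <<'E'
from h import *
from cell import imaging
s,R=tool(); c=imaging.capture("wrist"); pickle.dump((c,s),open("pics/w1.pkl","wb"))
print(c["intrinsics"],c["hand_eye"],s["joint_pos"]); print(R.as_matrix())
cv2.imwrite("pics/w1.png",cv2.resize(c["frame"][:,:,::-1],(800,600),interpolation=cv2.INTER_CUBIC))
E
```

```text
time_s: 0.77
tcp_pos: [0.3857, 0.3488, 0.2993]
tool_rot: [-0.729, -3.055, 0.001]
contact_force: [0.7, -0.5, 0.1]
opening: 0.999
finger_force: 0.0
time_s: 1.43
tcp_pos: [0.538, 0.102, 0.2993]
tool_rot: [-0.73, -3.055, 0.0]
contact_force: [0.4, 0.2, -0.7]
opening: 0.997
finger_force: 0.0
time_s: 2.1
tcp_pos: [0.5755, 0.042, 0.2991]
tool_rot: [-1.787, -2.583, 0.001]
contact_force: [0.3, 0.7, -0.2]
opening: 1.0
finger_force: 0.0
time_s: 2.68
tcp_pos: [0.5755, 0.0421, 0.2993]
tool_rot: [-2.473, -1.937, 0.001]
contact_force: [-0.4, 0.2, 0.1]
opening: 1.005
finger_force: 0.0
[[297.31863964   0.         258.65061319]
 [  0.         297.31863964 191.54326664]
 [  0.           0.           1.        ]] [[ 4.90673316e-04 -9.68298360e-01 -2.49796007e-01  6.72525406e-02]
 [ 9.99998385e-01  9.06953469e-04 -1.55138201e-03 -7.61480366e-05]
 [ 1.72875401e-03 -2.49794843e-01  9.68297242e-01 -1.66080198e-01]
 [ 0.00000000e+00  0.00000000e+00  0.00000000e+00  1.00000000e+00]] [1.41067886e-02 6.18964072e-02 1.11759747e+00 4.28200806e-06
 1.96291203e+00 2.56156395e-01]
[[ 2.39691317e-01  9.70848810e-01 -8.13227146e-04]
 [ 9.70849129e-01 -2.39691402e-01 -7.51537582e-06]
 [-2.02219849e-04 -7.87719496e-04 -9.99999669e-01]]
```

View pics/w1.png

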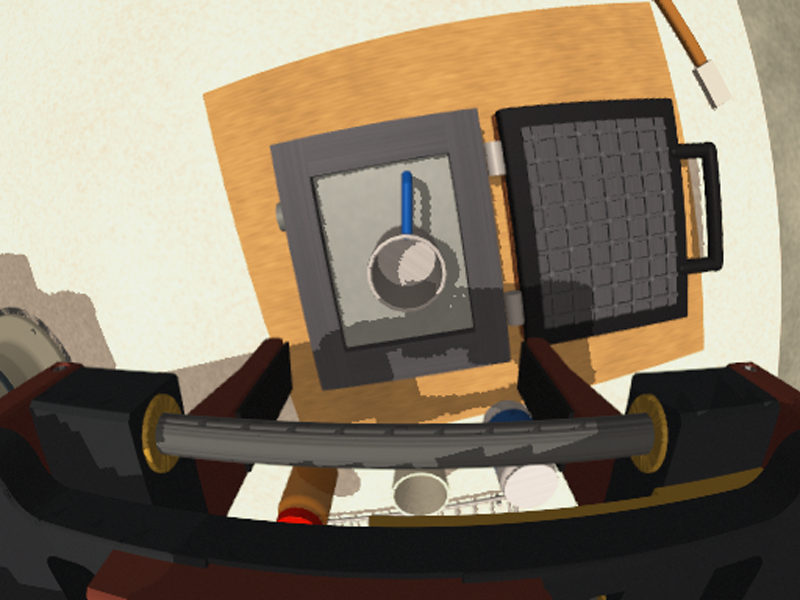

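The wrist view shows the cup mouth centred at (406,272). The handle runs straight up the picture to (406,172), so the tool yaw already matches. The recess corners are at (311,178), (449,154), (479,328) and (345,350).

Run:
```python
from h import *
np.set_printoptions(precision=4,suppress=True)
c,s=pickle.load(open("pics/w1.pkl","rb"))
W=lambda x,y,z: wray(c,s,((x+.5)/1.5625-.5,(y+.5)/1.5625-.5),z)
P=np.array([W(*p,.07) for p in [(311,178),(449,154),(479,328),(345,350)]])
print(P[:,:2],P.mean(0)); f=lambda d:np.degrees(np.arctan2(d[1],d[0]))
print("long",f(P[0]-P[3]),f(P[1]-P[2]),"short",f(P[1]-P[0]),f(P[2]-P[3]),[np.linalg.norm(P[i]-P[i-1]) for i in range(4)])
m=W(406,272,.135);h=W(406,172,.123);h0=W(407,235,.123);print(m,h,h0,"handle dir",f(h-m),f(h-h0),np.linalg.norm(h-m))
R=Rot.from_rotvec(s["tool_rot"]).as_matrix();print("tool delta to cup axis",R.T@(m-s["tcp_pos"]),"toolx",f(R[:,0]))
```

```text
[[ 0.5145  0.1316]
 [ 0.6329  0.1224]
 [ 0.6252 -0.0332]
 [ 0.5022 -0.0247]] [0.5687 0.049  0.07  ]
long 85.48907391389835 87.17277138898157 short -4.428214923106538 -3.9547237240597855 [np.float64(0.15672023722620404), np.float64(0.11877062904711645), np.float64(0.15576150373787087), np.float64(0.12335287629733872)]
[0.5765 0.0446 0.135 ] [0.5937 0.1147 0.123 ] [0.5833 0.0692 0.123 ] handle dir 76.1790936603751 77.09100469229546 0.07317107109375205
tool delta to cup axis [0.0026 0.0005 0.1643] toolx 76.1316773363784
```

```bash
python3 -m handwheel '[87.8,0.017,0.003,0.155,0, 87.8,0,0,0.155,0, 87.8,0,0,0.155,0, 87.8,0,0,0.155,0, 87.8,0,0,0.155,0, 87.8,0,0,0.155,0, 87.8,0,0,0.155,0, 87.8,0,0,0.155,0]'
python3 -m handwheel '[87.8,0,0,0,0, 0,0,0,0,0, 0,0,0,0,0, 0,0,0,0,0, 0,0,0,0,0, 0,0,0,0,0, 0,0,0,0,0, 0,0,0,0,0]'
```

```text
time_s: 3.4
tcp_pos: [0.5764, 0.0445, 0.1125]
tool_rot: [-2.474, -1.937, 0.0]
contact_force: [0.1, 0.0, -0.8]
opening: 1.0
finger_force: 0.0
time_s: 4.07
tcp_pos: [0.5773, 0.0445, 0.1152]
tool_rot: [2.476, 1.932, 0.003]
contact_force: [0.3, 0.0, 4.7]
opening: 0.642
finger_force: 30.0
```

```bash
python3 -m handwheel '[0,0,0,-0.1,0, 0,0,0,-0.2,0, 0,0,0,-0.2,0, 0,0,0,-0.09,0, 0,0.152,-0.119,0,0, 0,0.152,-0.119,0,0, 0,0.152,-0.119,0,0, 0,0.152,-0.119,0,0]'
python3 -m handwheel '[0,0.152,-0.119,0,0, 0,0.152,-0.119,0,0, 0,0.152,-0.119,0,0, 0,0.152,-0.119,0,0, 0,0.152,-0.119,0,0, 0,0.152,-0.119,0,0, 0,0.152,-0.119,0,0, 0,0.152,-0.119,0,0]'
python3 -m handwheel '[0,0,0,0,0, 0,0,0,0,0, 0,0,0,0,0]'
python3 - <<'E'
from h import *
from cell import imaging
s,R=tool(); w=imaging.capture("wrist"); c=imaging.capture("scene"); pickle.dump((w,c,s),open("pics/w2.pkl","wb"))
hk=np.array([.5525,.3828,.18]); 
print(proj(c,hk))
out=np.zeros((600,800,3),np.uint8)
out[:300,:400]=cv2.resize(w["frame"],(400,300),interpolation=cv2.INTER_AREA)
out[:300,400:]=cv2.resize(w["frame"][20:170,160:360],(400,300),interpolation=cv2.INTER_CUBIC)
out[300:]=cv2.resize(c["frame"][180:300,270:470],(800,480),interpolation=cv2.INTER_CUBIC)[:300]
cv2.imwrite("pics/w2.png",out[:,:,::-1])
E
```

```text
time_s: 4.73
tcp_pos: [0.5287, 0.1511, 0.2018]
tool_rot: [-2.477, -1.931, 0.001]
contact_force: [-0.8, 0.2, -1.8]
opening: 0.639
finger_force: 30.0
time_s: 5.4
tcp_pos: [0.4344, 0.3631, 0.2018]
tool_rot: [2.477, 1.933, -0.001]
contact_force: [-0.1, -0.9, -0.7]
opening: 0.642
finger_force: 30.0
time_s: 5.65
tcp_pos: [0.4354, 0.3616, 0.2018]
tool_rot: [2.476, 1.932, -0.002]
contact_force: [0.6, 0.3, -0.6]
opening: 0.643
finger_force: 30.0
[406.68244644 225.07504016]
```

View pics/w2.png

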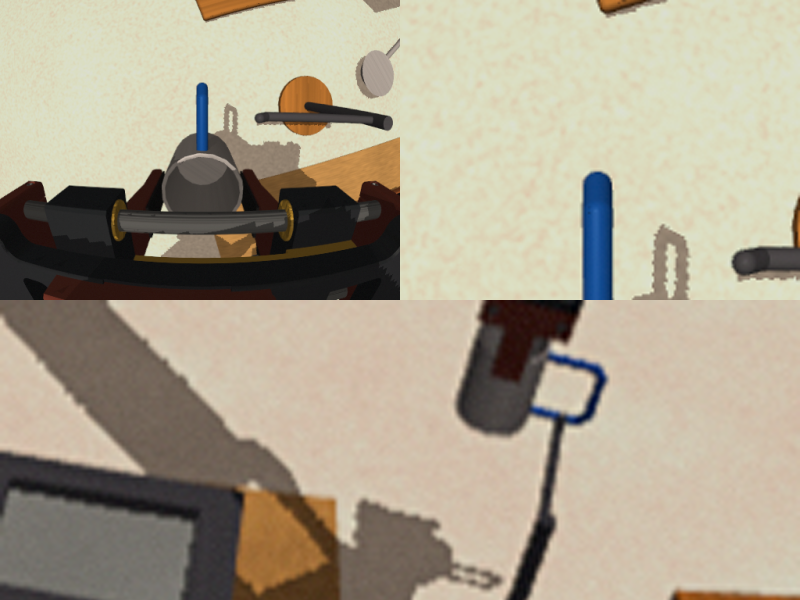

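The wrist view shows the hook tip in the crop at (745,263), about 75 mm right of the handle, and the handle end at (598,180). The cup is upright in the scene view, with the hook tip at (562,415) just below the loop's line of sight. Next I measure the lateral offset.

Run:
```python
from h import *
np.set_printoptions(precision=4,suppress=True)
w,c,s=pickle.load(open("pics/w2.pkl","rb"))
R=Rot.from_rotvec(s["tool_rot"]).as_matrix();t=s["tcp_pos"]
tip=wray(w,s,(332.5,151.3),.19);mid=wray(w,s,(420,152),.18);post=wray(w,s,(495,157),.2)
print("tip",tip,"mid",mid,"post",post,np.degrees(np.arctan2(*(post-tip)[[1,0]])))
for n,p in dict(tip=tip,mid=mid,post=post).items(): print(n,"tool",R.T@(p-t))
zl=t[2]-.018
h=wray(w,s,(259,110),zl+.028);print("handle end tool",R.T@(h-t))
# scene check: loop centre predicted vs seen (571,388)
for d in (.0,.01): 
  L=t+R@np.array([.048,0,.018+d]);print(proj(c,L), "seen",270+571/4,180+88/4)
```

```text
tip [0.4903 0.3962 0.19  ] mid [0.5565 0.3803 0.18  ] post [0.6129 0.3686 0.2   ] -12.672718412988479
tip tool [0.0469 0.0449 0.0117]
mid tool [0.0476 0.1129 0.0217]
post tool [0.0499 0.1705 0.0017]
handle end tool [ 0.0707 -0.0002 -0.0101]
[410.8582 202.3672] seen 412.75 202.0
[410.024  204.7205] seen 412.75 202.0
```

```bash
python3 -m handwheel '[0,0,0.083,0,0, 0,0,0.083,0,0, 0,0,0.083,0,0, 0,0,0.083,0,0, 0,0,0.083,0,0, 0,0,0.083,0,0, 0,0,0.083,0,0, 0,0,0.083,0,0]'
python3 -m handwheel '[0,0,0,0,0, 0,0,0,0.03,0, 0,0,0,0.03,0, 0,0,0,0.03,0, 0,0,0,0.03,0, 0,0,0,0.013,0, 0,0,0,0,0, 0,0,0,0,0]'
python3 - <<'E'
from h import *
from cell import imaging
w=imaging.capture("wrist"); c=imaging.capture("scene")
out=np.zeros((600,800,3),np.uint8)
out[:300,:400]=cv2.resize(w["frame"],(400,300),interpolation=cv2.INTER_AREA)
out[:300,400:]=cv2.resize(w["frame"][20:170,160:360],(400,300),interpolation=cv2.INTER_CUBIC)
out[300:]=cv2.resize(c["frame"][180:255,330:530],(800,300),interpolation=cv2.INTER_CUBIC)
cv2.imwrite("pics/w3.png",out[:,:,::-1])
E
```

```text
time_s: 6.42
tcp_pos: [0.5334, 0.3373, 0.202]
tool_rot: [-2.477, -1.932, 0.0]
contact_force: [-0.1, -0.3, -0.9]
opening: 0.64
finger_force: 30.0
time_s: 7.08
tcp_pos: [0.5317, 0.3379, 0.1822]
tool_rot: [-2.476, -1.933, 0.0]
contact_force: [0.1, 0.6, -2.1]
opening: 0.644
finger_force: 30.0
```

View pics/w3.png

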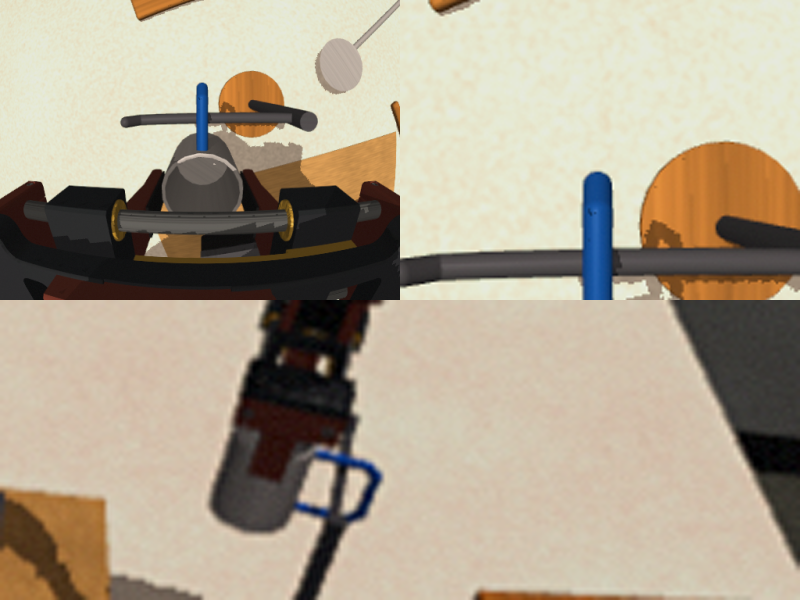

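The hook arm passes through the loop, with the blue bar across the arm at (597,262) in the crop, about midway along it. Now I lower it gently until it makes contact.

```bash
for i in 1; do :; done; python3 -m handwheel '[0,0,0,0.015,0, 0,0,0,0,0, 0,0,0,0,0]'
python3 -m handwheel '[0,0,0,0.012,0, 0,0,0,0,0, 0,0,0,0,0]'
python3 -m handwheel '[0,0,0,0.008,0, 0,0,0,0,0, 0,0,0,0,0]'
```

```text
time_s: 7.43
tcp_pos: [0.532, 0.3377, 0.1799]
tool_rot: [-2.477, -1.932, 0.0]
contact_force: [-0.4, 0.6, -1.4]
opening: 0.638
finger_force: 30.0
time_s: 7.68
tcp_pos: [0.532, 0.3377, 0.1782]
tool_rot: [2.477, 1.932, 0.0]
contact_force: [0.2, 0.1, -1.5]
opening: 0.638
finger_force: 30.0
time_s: 7.93
tcp_pos: [0.5321, 0.3378, 0.1776]
tool_rot: [2.477, 1.932, 0.001]
contact_force: [-0.1, -0.7, 1.0]
opening: 0.645
finger_force: 30.0
```

```bash
python3 -m handwheel '[87.8,0,0,0,0, 87.8,0,0,0,0, 87.8,0,0,0,0, 87.8,0,0,0,0, 87.8,0,0,0,0, 87.8,0,0,0,0, 87.8,0,0,0,0, 87.8,0,0,0,0]'
python3 -m handwheel '[87.8,0,0,-0.08,0, 87.8,0,0,-0.15,0, 87.8,0,0,-0.2,0, 87.8,0,0,-0.2,0, 87.8,0,0,-0.15,0, 87.8,0,0,0,0, 87.8,0,0,0,0, 87.8,0,0,0,0]'
python3 - <<'E'
from h import *
from cell import imaging
s,R=tool();w=imaging.capture("wrist"); c=imaging.capture("scene"); t=imaging.capture("top")
print(s["joint_pos"]);print(R.as_matrix())
out=np.zeros((600,800,3),np.uint8)
out[:300,:400]=cv2.resize(w["frame"],(400,300),interpolation=cv2.INTER_AREA)
out[:300,400:]=cv2.resize(t["frame"][110:215,90:230],(400,300),interpolation=cv2.INTER_CUBIC)
out[300:]=cv2.resize(c["frame"][190:265,330:530],(800,300),interpolation=cv2.INTER_CUBIC)
cv2.imwrite("pics/w4.png",out[:,:,::-1])
E
```

```text
time_s: 8.6
tcp_pos: [0.532, 0.3377, 0.177]
tool_rot: [2.477, 1.932, -0.0]
contact_force: [0.3, -0.2, -0.5]
opening: 0.996
finger_force: 0.0
time_s: 9.27
tcp_pos: [0.5319, 0.3377, 0.2933]
tool_rot: [-2.477, -1.932, 0.001]
contact_force: [0.6, -0.0, -0.7]
opening: 0.998
finger_force: 0.0
[ 5.11688357e-01  2.06848254e-01  9.70300309e-01 -1.34309037e-05
  1.96532132e+00  7.57413262e-01]
[[ 2.43264288e-01  9.69959747e-01 -7.58802443e-04]
 [ 9.69959851e-01 -2.43264659e-01 -4.40346831e-04]
 [-6.11708518e-04 -6.28887246e-04 -9.99999615e-01]]
```

View pics/w4.png

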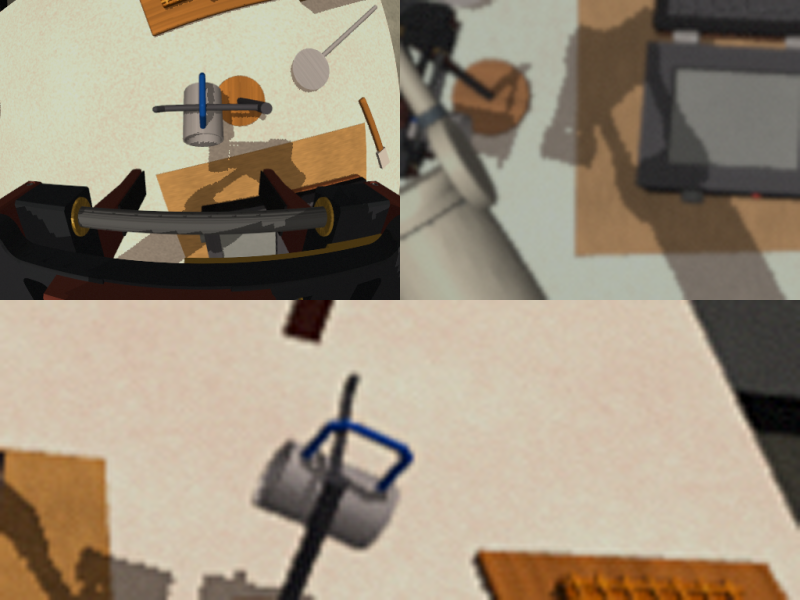

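The cup hangs on the hook, tilted and let go, and the gripper is clear. Now the plate.

```bash
python3 -m handwheel '[87.8,-0.234,0.048,0,0, 87.8,-0.234,0.048,0,0, 87.8,-0.234,0.048,0,0, 87.8,-0.234,0.048,0,0, 87.8,-0.234,0.048,0,0, 87.8,-0.234,0.048,0,0, 87.8,-0.234,0.048,0,0, 87.8,-0.234,0.048,0,0]' | grep tcp
python3 -m handwheel '[87.8,-0.234,0.048,0,0, 87.8,-0.234,0.048,0,0, 87.8,-0.234,0.048,0,0, 87.8,-0.234,0.048,0,0, 87.8,-0.234,0.048,0,0, 87.8,-0.234,0.048,0,0, 87.8,-0.234,0.048,0,0, 87.8,-0.234,0.048,0,0]' | grep tcp
python3 -m handwheel '[87.8,-0.234,0.048,0,0, 87.8,-0.234,0.048,0,0, 87.8,-0.234,0.048,0,0, 87.8,-0.234,0.048,0,0, 87.8,0,0,0,0.0184, 87.8,0,0,0,0.0184, 87.8,0,0,0,0.0184, 87.8,0,0,0,0.0184]' | grep tcp
python3 -m handwheel '[87.8,0,0,0,0.0184, 87.8,0,0,0,0.0184, 87.8,0,0,0,0.0184, 87.8,0,0,0,0.0184, 87.8,0,0,0,0.0184, 87.8,0,0,0,0.0184, 87.8,0,0,0,0.0184, 87.8,0,0,0,0.0184]'
python3 -m handwheel '[87.8,0,0,0,0, 87.8,0,0,0,0]'
python3 - <<'E'
from h import *
from cell import imaging
s,R=tool(); c=imaging.capture("wrist"); pickle.dump((c,s),open("pics/w5.pkl","wb"))
print(s["joint_pos"]);print(R.as_matrix())
cv2.imwrite("pics/w5.png",cv2.resize(c["frame"][40:240,120:387,::-1],(800,600),interpolation=cv2.INTER_CUBIC))
E
```

```text
tcp_pos: [0.5188, 0.0498, 0.2928]
tcp_pos: [0.5064, -0.2366, 0.2928]
tcp_pos: [0.5005, -0.3784, 0.2923]
time_s: 12.08
tcp_pos: [0.5006, -0.378, 0.2925]
tool_rot: [-3.138, 0.107, 0.003]
contact_force: [-0.4, -0.2, 0.2]
opening: 1.0
finger_force: 0.0
time_s: 12.25
tcp_pos: [0.5007, -0.378, 0.2929]
tool_rot: [-3.139, 0.092, 0.002]
contact_force: [-0.6, 0.2, -0.2]
opening: 0.996
finger_force: 0.0
[-7.00925131e-01  1.99791569e-01  9.79068060e-01  2.17246791e-05
  1.96460424e+00  9.28716856e-01]
[[ 0.99826853 -0.05880421 -0.00141713]
 [-0.05880249 -0.99826889  0.00122212]
 [-0.00148654 -0.00113668 -0.99999825]]
```

View pics/w5.png

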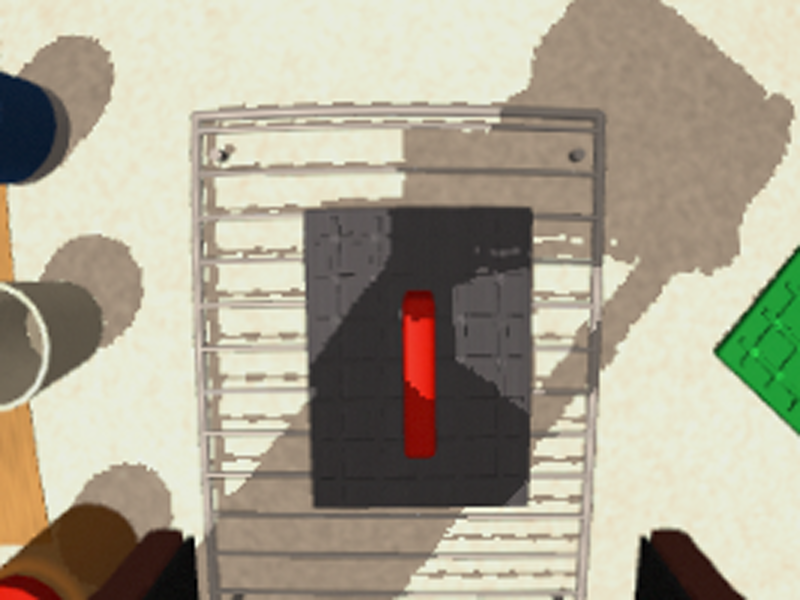

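The grip's top runs from (419,308) to (419,458). The plate corners are (304,210), (532,208), (528,507) and (315,507), nearly aligned with the tool.

Run:
```python
from h import *
np.set_printoptions(precision=4,suppress=True)
c,s=pickle.load(open("pics/w5.pkl","rb"));R=Rot.from_rotvec(s["tool_rot"]).as_matrix()
f=lambda p,z:R.T@(wray(c,s,((p[0]+.5)/2.996-.5+120,(p[1]+.5)/3-.5+40),z)-s["tcp_pos"])
g=[f(p,.085) for p in ((419,308),(419,458))];print("grip",g,sum(g)/2)
P=[f(p,.031) for p in ((304,210),(532,208),(528,507),(315,507))];print(np.array(P),sum(P)/4)
```

```text
grip [array([0.0345, 0.0017, 0.2079]), array([-0.0305,  0.0017,  0.208 ])] [0.002  0.0017 0.2079]
[[ 0.0774 -0.0531  0.2619]
 [ 0.0785  0.0557  0.2617]
 [-0.0703  0.0572  0.262 ]
 [-0.0704 -0.0508  0.2621]] [0.0038 0.0023 0.2619]
```

```bash
python3 -m handwheel '[87.8,0.016,0.012,0.19,0, 87.8,0,0,0.19,0, 87.8,0,0,0.19,0, 87.8,0,0,0.19,0, 87.8,0,0,0.19,0, 87.8,0,0,0.19,0, 87.8,0,0,0.19,0, 87.8,0,0,0.19,0]'
python3 -m handwheel '[87.8,0,0,0.013,0, 0,0,0,0,0, 0,0,0,0,0, 0,0,0,0,0, 0,0,0,0,0, 0,0,0,0,0, 0,0,0,0,0, 0,0,0,0,0]'
python3 -m handwheel '[0,0,0,0,0, 0,0,0,0,0, 0,0,0,0,0, 0,0,0,0,0]'
```

```text
time_s: 12.97
tcp_pos: [0.5029, -0.3798, 0.0644]
tool_rot: [-3.14, 0.093, 0.0]
contact_force: [-0.4, -0.6, 0.5]
opening: 1.001
finger_force: 0.0
time_s: 13.63
tcp_pos: [0.5034, -0.3804, 0.0648]
tool_rot: [3.139, -0.098, 0.001]
contact_force: [-0.4, 0.3, 0.5]
opening: 0.513
finger_force: 0.0
time_s: 13.97
tcp_pos: [0.5031, -0.3801, 0.064]
tool_rot: [-3.14, 0.098, 0.0]
contact_force: [0.8, 0.4, 0.1]
opening: 0.204
finger_force: 0.0
```

```bash
python3 -m handwheel '[0,0,0,0,0, 0,0,0,0,0, 0,0,0,0,0, 0,0,0,0,0]'
python3 -m handwheel '[0,0,0,-0.05,0, 0,0,0,-0.1,0, 0,0,0,-0.15,0, 0,0,0,-0.2,0, 0,0,0,-0.2,0, 0,0,0,-0.2,0, 0,0,0,-0.2,0, 0,0,0,-0.2,0]'
```

```text
time_s: 14.3
tcp_pos: [0.5032, -0.3798, 0.064]
tool_rot: [-3.139, 0.097, 0.0]
contact_force: [0.1, 2.5, 0.7]
opening: 0.153
finger_force: 30.0
time_s: 14.97
tcp_pos: [0.5026, -0.3802, 0.2597]
tool_rot: [-3.14, 0.099, 0.003]
contact_force: [-0.1, -0.4, -5.1]
opening: 0.161
finger_force: 30.0
```

```bash
python3 -m handwheel '[0,0.01,-0.1,0,0, 0,0.0175,-0.205,0,0, 0,0.0175,-0.205,0,0, 0,0.0175,-0.205,0,0, 0,0.0175,-0.205,0,0, 0,0.0175,-0.205,0,0, 0,0.0175,-0.205,0,0, 0,0.0175,-0.205,0,0]' | grep tcp
python3 -m handwheel '[0,0.0175,-0.205,0,0, 0,0.0175,-0.205,0,0, 0,0.0175,-0.205,0,0, 0,0.0175,-0.205,0,0, 0,0.0175,-0.205,0,0, 0,0.0175,-0.205,0,0, 0,0.012,-0.108,0,0, 0,0,0,0,-0.01]' | grep tcp
python3 -m handwheel '[0,0,0,0,-0.018, 0,0,0,0,-0.018, 0,0,0,0,-0.018, 0,0,0,0,-0.018, 0,0,0,0,-0.018, 0,0,0,0,-0.018, 0,0,0,0,-0.018, 0,0,0,0,-0.018]' | grep tcp
python3 -m handwheel '[0,0,0,0,-0.018, 0,0,0,0,-0.018, 0,0,0,0,-0.018, 0,0,0,0,-0.018, 0,0,0,0,-0.018, 0,0,0,0,-0.005, 0,0,0,0,0, 0,0,0,0,0]'
python3 - <<'E'
from h import *
from cell import imaging
s,R=tool(); c=imaging.capture("wrist"); t=imaging.capture("top"); sc=imaging.capture("scene");pickle.dump((c,s,t,sc),open("pics/w6.pkl","wb"))
m=R.as_matrix();print(np.degrees(np.arctan2(m[1,0],m[0,0])),s["joint_pos"])
cv2.imwrite("pics/w6.png",cv2.resize(c["frame"][40:240,120:387,::-1],(800,600),interpolation=cv2.INTER_CUBIC))
E
```

```text
tcp_pos: [0.5367, -0.1495, 0.2569]
tcp_pos: [0.5667, 0.0519, 0.2566]
tcp_pos: [0.5666, 0.048, 0.2568]
time_s: 17.63
tcp_pos: [0.5668, 0.048, 0.2574]
tool_rot: [-2.296, -2.141, 0.003]
contact_force: [0.2, 0.5, -5.7]
opening: 0.155
finger_force: 30.0
85.99827044060774 [ 2.46392435e-02  2.04018430e-02  1.23528616e+00 -3.92487976e-05
  1.88835392e+00  9.44707169e-02]
```

View pics/w6.png

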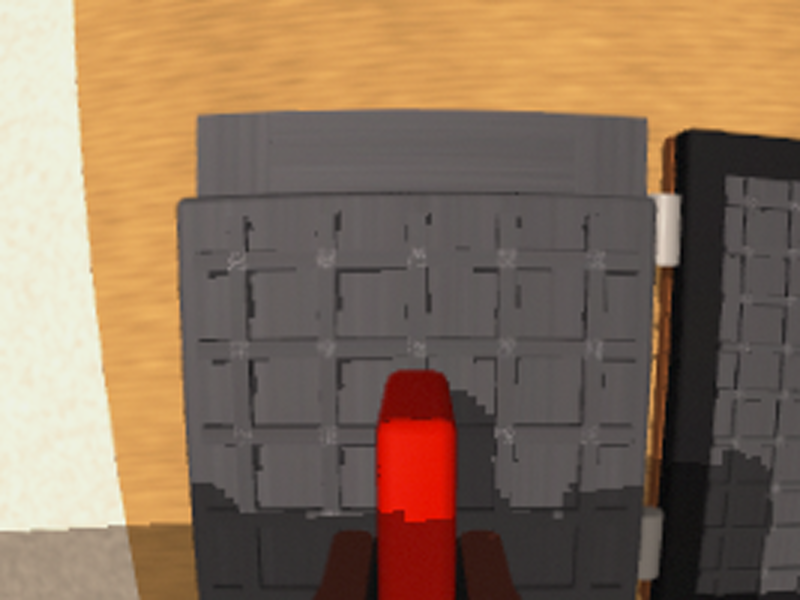

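The far edges of the plate ((178,200) to (655,200)) and the iron ((197,117) to (648,118)) are parallel. I'll check tilt and centring.

Run:
```python
from h import *
np.set_printoptions(precision=4,suppress=True)
c,s,t,sc=pickle.load(open("pics/w6.pkl","rb"));R=Rot.from_rotvec(s["tool_rot"]).as_matrix()
px=lambda p:((p[0]+.5)/2.996-.5+120,(p[1]+.5)/3-.5+40)
f=lambda p,z:wray(c,s,px(p),z)
a,b=f((197,117),.07),f((648,118),.07);d=(b-a)/np.linalg.norm(b-a)
print("iron far corners",a,b,np.linalg.norm(b-a),"yaw",np.degrees(np.arctan2(d[1],d[0])),"seat",(a+b)/2-.115*np.array([-d[1],d[0],0]))
zt=s["tcp_pos"][2]-.044+.011
for z in (zt-.008,zt,zt+.008):
    P=[f(p,z) for p in ((178,200),(655,200))];print(z,[R.T@(p-s["tcp_pos"]) for p in P])
```

```text
iron far corners [0.4862 0.1692 0.07  ] [0.6657 0.1565 0.07  ] 0.1798859971852853 yaw -4.034598504201232 seat [0.5679 0.0481 0.07  ]
0.21644062145215948 [array([ 0.0758, -0.0566,  0.0411]), array([0.0759, 0.0554, 0.0408])]
0.22444062145215948 [array([ 0.0755, -0.0544,  0.0331]), array([0.0755, 0.0533, 0.0329])]
0.2324406214521595 [array([ 0.0752, -0.0522,  0.0251]), array([0.0752, 0.0511, 0.0249])]
```

```bash
python3 -m handwheel '[0,0,0,0.06,0, 0,0,0,0.12,0, 0,0,0,0.14,0, 0,0,0,0.14,0, 0,0,0,0.14,0, 0,0,0,0.1,0, 0,0,0,0.06,0, 0,0,0,0.04,0]'
python3 -m handwheel '[0,0,0,0,0, 0,0,0,0,0, 0,0,0,0,0, 0,0,0,0,0]'
python3 - <<'E'
from h import *
from cell import imaging
s,R=tool(); w=imaging.capture("wrist"); sc=imaging.capture("scene");pickle.dump((w,s,sc),open("pics/w7.pkl","wb"))
m=R.as_matrix()
for x in (.075,-.075):
  for y in (.055,-.055): print(x,y,((proj(sc,s["tcp_pos"]+m@np.array([x,y,.044]))-[236,196])*6).round(0))
y=np.array([-d for d in (0,)])
out=np.zeros((600,800,3),np.uint8)
out[:]=0
a=cv2.resize(sc["frame"][196:266,236:369],None,fx=6,fy=6,interpolation=cv2.INTER_CUBIC); out[:420,:798]=a
out[420:,:240]=cv2.resize(w["frame"],(240,180),interpolation=cv2.INTER_AREA)
out[420:,240:480]=cv2.resize(sc["frame"][195:255,360:440],(240,180),interpolation=cv2.INTER_CUBIC)
out[420:,480:720]=cv2.resize(sc["frame"][180:270,200:320],(240,180),interpolation=cv2.INTER_CUBIC)
cv2.imwrite("pics/w7.png",out[:,:,::-1])
E
```

```text
time_s: 18.45
tcp_pos: [0.5666, 0.0476, 0.137]
tool_rot: [-2.295, -2.142, 0.003]
contact_force: [0.2, -0.5, -4.9]
opening: 0.156
finger_force: 30.0
time_s: 18.78
tcp_pos: [0.568, 0.0477, 0.1406]
tool_rot: [2.295, 2.143, 0.003]
contact_force: [-0.0, -0.3, -5.1]
opening: 0.155
finger_force: 30.0
0.075 0.055 [470. 333.]
0.075 -0.055 [492. 186.]
-0.075 0.055 [183. 283.]
-0.075 -0.055 [221. 142.]
```

View pics/w7.png

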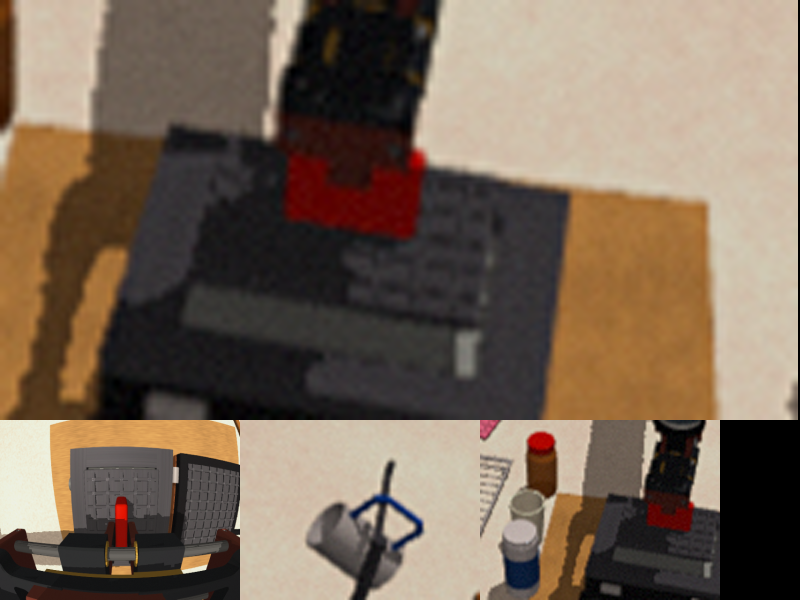

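The plate sits over the seat, level to within about 2° and parallel. The cup still hangs, and the tin, paper cup and jar stand as they were. I'll trim the height by 3 mm, settle and hand in.

```bash
python3 -m handwheel '[0,0,0,0.02,0, 0,0,0,0,0, 0,0,0,0,0, 0,0,0,0,0, 0,0,0,0,0, 0,0,0,0,0, 0,0,0,0,0, 0,0,0,0,0]'
python3 - <<'E'
from cell import ctrl, workorder
print(ctrl.sense()["tcp_pos"]); print(workorder.job_done())
E
```

```text
time_s: 19.55
tcp_pos: [0.5674, 0.0476, 0.1361]
tool_rot: [2.296, 2.144, 0.0]
contact_force: [-0.4, 0.3, -4.9]
opening: 0.16
finger_force: 30.0
[0.56735439 0.04764855 0.13611299]
the job is handed in; nothing more can be done
None
```

I handed the job in at about 19.6 s (no verdict came back): the cup hangs by its handle on the hook, and the plate is held still, level to about 2°, centred and lined up roughly 2 cm above the iron's rim, with the jar, tin and paper cup undisturbed.

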